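Hold a winch spindle in the V-blocks for a straightness check

ROBOT

A 7-joint arm with a two-finger parallel gripper is mounted at the origin on the work surface. World frame = base frame: x ahead of the robot, y to its left, z up, the work surface at z = 0. Lengths are in m, angles in rad, forces in N, time in s.
With the tool pointing down it reaches from about 0.425 to 1.025 m from the base axis. Payload 9.4 kg.
Tool frame: the origin (TCP) lies at the very end of the fingers, on their centre line; the grasp point (between the pads) lies 19 mm behind it; z points along the fingers, y is the line along which they close (so a half turn about z gives the same grasp; the last joint's range is limited). The gripper opens to 85 mm and grips with 20 to 120 N. Pads are 22 mm wide; open, the fingers measure 114 mm over their backs; the gripper's body (76 mm by 85 mm) begins 54 mm behind the grasp point. The pads swing forward as they close: fully open they stand 13 mm farther back than shut.
Start: joints at [1.122, 0.599, -0.003, 1.599, 0.002, 0.943, -0.08], TCP at [0.263, -0.675, 0.231] pointing down, gripper open.
Joint ranges: [-2.57, 2.57], [-0.35, 1.97], [-1.29, 1.29], [0.11, 2.56], [-1.05, 4.19], [0.11, 1.86], [-2.63, 2.63]. Speed limits (rad/s): [2.22, 2.22, 3.01, 3.01, 3.14, 3.14, 3.14].

INTERFACE

Orientations are given as [roll, pitch, yaw] about the fixed x, y, z axes, in that order (R = Rz(yaw) Ry(pitch) Rx(roll)).
In Python, from station import r, viewer gives the robot as it stands. The module is installed in compiled form; this text tells all that it offers.
- The arm moves only by the tool play_rows, never from a script. Its argument "steps" is a list that holds one entry, the list of rows, each a list of 5 numbers: the closure, from -1 (fully open) to 1 (shut), then the shift along the world's x, y, z in units of 30 mm (1.0 is 30 mm), then the turn about the world's z in degrees. A call has 1 to 5 rows; each row is the pose to reach, as a shift and turn from the pose commanded when the call began; what a row does not reach only later rows make up. A row lasts 1/10 s, in which the tool goes at most 50 mm and 8.59 degrees, less where a joint would pass 70% of its speed; a pose out of reach is approached as far as the arm can. A call with a gripper value outside its range is refused whole. The fingers move at their own pace and stop on an object; "grip_force" is the grip in N (left out, the last holds). Time passes only in rows, so rows that repeat a pose let the fingers close. It gives the time, the measured TCP pose, the force, the opening and the grip force at its end, in the units of the state.
- r.state(): the state, without advancing time (a new reading comes with each control period).
- viewer.camera(name): name is "scene" or "top"; returns the picture (480x640x3 uint8, red, green, blue); there is no depth.
- viewer.camera_info(name): a dict with "camera_matrix" (3x3 intrinsics, pixels), "k1" (the pictures are not rectified: a ray, as slopes to the right and down, at radius r is drawn at 1 + k1 r^2 times it, then the intrinsics apply), "R" (3x3) and "t" (3): a world point X has camera coordinates R X + t. Camera axes: x right, y down, z forward; pixel columns grow to the right and rows downward; lengths in m; the calibration is good to about 2 mm. A picture is of the moment at which its call begins. camera_info takes no time and is no camera call.
- r.finish_job(): hands the job in; it is judged then, once.
The state is a dict: "time": time; "joints": joint angles; "qd": joint speeds; "joint_efforts": joint torques, N m; "ee_pos": TCP position; "tool_rot": TCP orientation; "contact_force": force on the tool from outside, world axes, zero at the start; "moment": the same for the moment, N m; "gripper_width": opening from 0.0 (shut) to 1.0 (fully open); "gripper_force": force on a finger pad.
Only numpy, scipy, OpenCV 4.12 (cv2) and the standard library are available. Lean on these libraries where they do the work, as an engineer would, in place of code of your own. Each camera call takes 0.05 s, during which the arm holds its last target. There are 200 camera calls.

TASK

Get the long winch spindle, the one with the splined tail, set up for its straightness check: first swing the V-block fixture's hinged stop bar shut until it snaps into its detent across the end of the V, then lay the spindle in the two V-blocks with its plain end up against the stop bar. Press it down firmly, with about one to two kilos of push, so that it bears well on both sides of the V, and finish like that: the program ends while the fingers are still holding the spindle pressed down. Leave the short shaft and the other things on the bench where they are.

Things in the scene. Friction and masses are not known exactly. Their poses are not given: they have to be found in the camera images.
- vfix: V-block fixture, fixed to the bench: steel base plate 150 x 180 x 15 mm with two dark steel V-blocks in one line and a stop bar at one end. Origin on the underside, straight below v_seat; z up, y along the V towards the stop bar's end, x across the V, away from the robot. Plate: x -75 to 75, y -78 to 102. Between the blocks 76 mm are free down to the plate (z 15) for fingers astride the shaft.
- v_seat (a point): The middle of a seated 36 mm shaft's axis: midway between the two V-blocks, 65.5 mm above the fixture's underside. Same axes as vfix. With the spindle seated and its plain end on the stop bar, the spindle's origin lies here.
- v_near: The -x halves of the two V-blocks, with the V faces (45 degree slope) on the robot's side; fixed, same origin and axes as vfix. The blocks cover y -62 to -38 and y 38 to 62, x -30 to 30, tops at z 60; the bottom line of the 90 degree V is at z 40, its mouth 40 wide.
- v_far: The two +x halves of the V-blocks (the V faces away from the robot), fixed in the fixture; same origin and axes as vfix. All V faces are ground and oiled, so the shaft slides easily in them (friction about 0.15) and centres itself when left free or pressed straight down.
- stop (a joint): Swing of the steel stop bar on its upright pin, rad: 0 = shut, parallel to the fixture's x across the V's end; opens clockwise from above to 1.6, its free end passing over the V-blocks (only with no shaft in the V). Light (1 N), stays where left; in the last 0.1 rad a sprung ball resists with 3 to 9 N at the knob, then snaps behind it. End of travel at 0; home is below 0.02.
- stop_hinge (a point): On the stop bar's hinge axis, at fixture x -50, y 79, at the height of stop_knob. The bar is 8 wide, 116 long from this axis, and spans z 61.5 to 73.5 above the fixture's underside; shut, its face towards the blocks is at fixture y 75.
- stop_knob (a point): The grip point of the stop bar's knob: a black upright pin 12 mm in diameter that stands 34 mm high on the bar's free end, 105 mm from the hinge axis. The point is on the pin's axis, 22 mm above the bar's top (95.5 mm above the fixture's underside) and 12 mm below the pin's top. Shut, the knob is at fixture x 55, y 79. To pinch from above or push.
- spindle: The winch's main spindle, steel, a cylinder 36 mm in diameter and 150 mm long with a thinner splined tail (22 to 26 mm in diameter, 20 mm long) at one end only; about 0.45 kg. Origin on its axis in the middle of the 36 mm cylinder; its y axis runs along the shaft from the tail to the plain end. It starts lying level in one of the two places of the wooden cradle, plain end to the robot's left.
- spindle_end (a point): Centre of the spindle's plain end face, 75 mm from its origin (+y).
- cradle: The wooden shaft cradle, fixed: a board 150 x 130 x 12 mm with two notched rails 26 mm high. Origin at the centre of its underside; z up. Its two places are at x -45 and x +45, shafts lying along y with their axes 37.5 mm above the bench. The rails cross under the shafts at y -52 to -38 and y 38 to 52; between them fingers can reach down to z 12.
- idler: The other shaft in the cradle, to be left there: steel, 36 mm in diameter, only 110 mm long, both ends plain, no tail. Origin in the middle of its axis, y along it.
- bearing: Black roller-bearing cage with steel rollers, ring 54 mm outside, 22 mm high, lying on the bench; origin under its centre. To be left alone.
- gear: Brass gear, 58 mm across, 22 mm high, lying on the bench; origin under its centre. To be left alone.
- dish: Steel dish, 84 mm across, 28 mm high; origin under its centre. To be left alone.
- screwdriver: Screwdriver lying at the back of the bench, along its own x. To be left alone.
- tape: Black and yellow tape measure, 70 x 36 x 62 mm, standing on the bench; origin under its centre. To be left alone.
There are look-alikes about, which are no part of the job. Leave any brown or yellow look-alike of the vfix alone.

How it is judged:
On the way:
1. the stop bar is swung shut into its detent (value of joint stop below 0.02 rad), for 0.2 s.
At the end, for the whole second after the job is handed in: Stop bar in its detent (under 0.02 rad); spindle in both V-blocks: axis within 2.5 mm and 0.04 rad of the seat, plain end within 3.5 mm of the bar; over 7 N on the near and on the far V faces (weight alone: 3 N each); fingers bear on it with over 3 N; still, for the last second (value of joint stop below 0.02 rad and x of spindle in the frame of v_seat between -0.0025 and 0.0025 m and z of spindle in the frame of v_seat between -0.0025 and 0.0025 m and angle between the y axis of spindle and the y axis of vfix, either way round below 0.04 rad and y of spindle_end in the frame of v_seat above 0.0715 m and contact force between spindle and v_near above 7 N and contact force between spindle and v_far above 7 N and contact force between the fingers and spindle above 3 N and linear speed of spindle below 0.02 m/s); the arm keeps its last pose, push and grip.
It fails at once if the short shaft is moved by more than 30 mm (distance of idler from where it was at the start of the episode above 0.03 m).
It fails at once if another loose thing on the bench is moved by more than 30 mm (distance of any of bearing, gear, dish, screwdriver, tape from where it was at the start of the episode above 0.03 m).
It also fails if it takes over 64 s, if anything falls off the work surface, if the arm or the gripper's body presses on something with over 40 N, if the wrist force passes 120 N, or if a joint passes its speed limit or range.

## Working session

There is one attempt and no reset: what is moved stays moved. The work goes in short steps, Python scripts to look and compute and a tool call to move; the robot and the scene stay as the last step left them, time stands still between calls to the robot, and variables do not carry over. Pictures are saved under pics/ and viewed, at most 10 in all, crops included, and the job is handed in when it is done.

Besides the shell and the picture viewer there is one more tool, called after "Emit:" as a command line: name --argument value ..., lists and objects as JSON in quotes. play_rows: Moves the arm, as the interface text tells. Its arguments: {"type":"object","properties":{"steps":{"type":"array","items":{"type":"array","items":{"type":"array","items":{"type":"number"}}}},"grip_force":{"type":"number"}},"required":["steps"]}

```bash
mkdir -p pics; cat > h.py <<'E'
import numpy as np, cv2
from station import r, viewer
def info(n):
    c=viewer.camera_info(n); return np.array(c["camera_matrix"]),c["k1"],np.array(c["R"]),np.array(c["t"])
def ray(n,uv):
    K,k1,R,t=info(n)
    p=cv2.undistortPoints(np.array([[uv]],float),K,np.array([k1,0,0,0.]))[0,0]
    return -R.T@t, R.T@np.array([*p,1.])
def onz(n,uv,z):
    o,d=ray(n,uv); return o+d*(z-o[2])/d[2]
def proj(n,X):
    K,k1,R,t=info(n)
    return cv2.projectPoints(np.array(X,float).reshape(-1,1,3),cv2.Rodrigues(R)[0],t,K,np.array([k1,0,0,0.]))[0][:,0]
def shot(n,f):
    im=cv2.cvtColor(np.array(viewer.camera(n)),cv2.COLOR_RGB2BGR); cv2.imwrite('pics/'+f,im); return im
E
python3 - <<'E'
from h import *
for n in("scene","top"):
    shot(n,n+'0.png'); K,k,R,t=info(n); print(K.round(1).tolist(),k,(-R.T@t).round(3),R.round(2).tolist())
print(r.state())
E
```

```text
[[471.4, 0.0, 321.0], [0.0, 471.4, 245.6], [0.0, 0.0, 1.0]] -0.0042996788778489085 [1.157 0.294 0.629] [[-0.36, 0.93, -0.01], [0.55, 0.21, -0.81], [-0.75, -0.29, -0.59]]
[[551.0, 0.0, 319.5], [0.0, 551.0, 238.1], [0.0, 0.0, 1.0]] -0.16688978561045273 [0.421 0.054 1.153] [[0.02, -1.0, -0.01], [-1.0, -0.02, -0.07], [0.07, 0.01, -1.0]]
{'time': 0.1, 'joints': array([ 1.12228676,  0.60007715, -0.00254265,  1.60004157,  0.00179748,
        0.9429107 , -0.07979606]), 'qd': array([ 0.00027003, -0.00237274, -0.00076354,  0.00042612,  0.00064315,
       -0.00016129,  0.00076577]), 'joint_efforts': array([ 7.09357279e-03, -7.77985811e+01,  1.57111499e+00, -2.58623958e+01,
        1.28233671e-02,  5.50628698e-03,  3.79088249e-05]), 'ee_pos': array([ 0.2632292 , -0.67507371,  0.23048316]), 'tool_rot': array([-3.14016409e+00,  1.31577106e-04,  3.71870011e-01]), 'contact_force': array([-0.3494969 ,  0.92696709,  0.42003382]), 'moment': array([0.00624331, 0.00077924, 0.00727821]), 'gripper_force': 0.0, 'gripper_width': 1.0002305795458517}
```

View pics/top0.png

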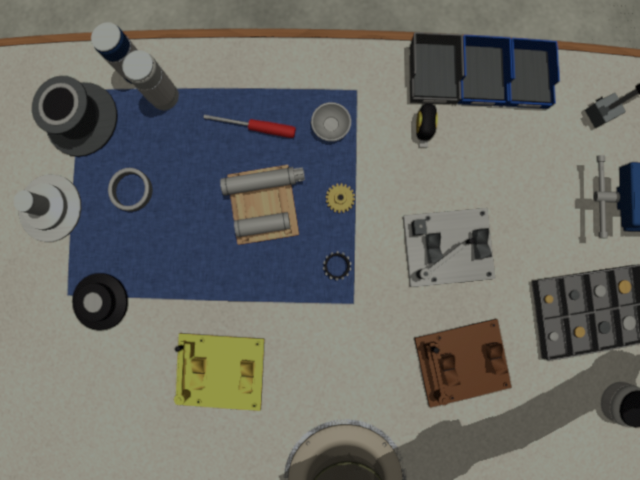

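View pics/scene0.png

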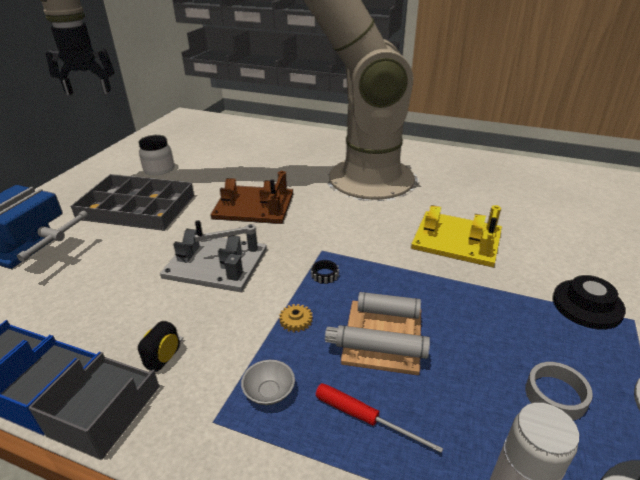

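The top view shows the grey fixture at (450,247), with the bar's hinge near (420,275) and the bar open towards (470,240). The spindle is in the cradle at (262,180), its tail at (300,175) and its plain end to the left. I'll enlarge the fixture and the cradle.

```bash
python3 - <<'E'
import cv2,numpy as np
t=cv2.imread('pics/top0.png');s=cv2.imread('pics/scene0.png')
a=cv2.resize(t[200:295,395:505],(400,345),interpolation=3)
b=cv2.resize(t[155:250,210:320],(400,345),interpolation=3)
c=cv2.resize(s[215:295,155:275],(400,267),interpolation=3)
d=cv2.resize(s[280:380,310:440],(400,267),interpolation=3)[:255]
cv2.imwrite('pics/c.png',np.vstack([np.hstack([a,b]),np.hstack([c[:255],d])]))
E
```

```text
(no output)
```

View pics/c.png

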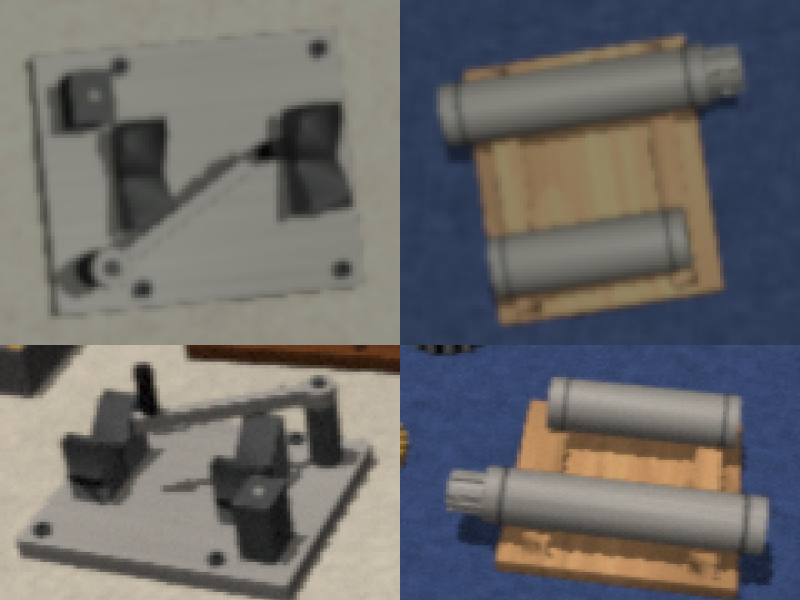

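```bash
cat > m.py <<'E'
from h import *
t=cv2.imread('pics/top0.png')
def big(m):
    c,_=cv2.findContours(m,0,1); return max(c,key=cv2.contourArea)
hsv=cv2.cvtColor(t,cv2.COLOR_BGR2HSV)
# plate: low saturation patch
roi=np.zeros(t.shape[:2],np.uint8); roi[200:295,395:505]=1
print('plate hsv',hsv[265,460],'bench',hsv[290,450],hsv[230,400],'shaft',hsv[180,262],'wood',hsv[205,262],'blue',hsv[150,250])
m=((hsv[...,1]<28)|(hsv[...,2]<80)).astype(np.uint8)*roi
m=cv2.morphologyEx(m,cv2.MORPH_OPEN,np.ones((3,3)))
c=big(m); P=np.array([onz('top',p,.015)[:2] for p in c[:,0].astype(float)],np.float32)
R=cv2.minAreaRect(P); print('plate',R,cv2.boxPoints(R).round(4).tolist())
roi[:]=0; roi[150:250,210:320]=1
m=((hsv[...,1]<60)).astype(np.uint8)*roi
n,l,st,ce=cv2.connectedComponentsWithStats(m)
for i in range(1,n):
    if st[i,4]>300:
        c=big((l==i).astype(np.uint8)); P=np.array([onz('top',p,.0375)[:2] for p in c[:,0].astype(float)],np.float32)
        R=cv2.minAreaRect(P); print('shaft',st[i],R,cv2.boxPoints(R).round(4).tolist())
v=np.zeros_like(t); v[m>0]=255
cv2.imwrite('pics/m.png',v)
E
python3 m.py
```

```text
plate hsv [ 26  15 135] bench [ 24  26 145] [ 30  21 147] shaft [ 26  14 130] wood [ 20  90 145] blue [110 119  86]
plate ((0.4932182729244232, -0.21198615431785583), (0.19854365289211273, 0.2339719533920288), 0.7420257329940796) [[0.39239999651908875, -0.09629999846220016], [0.3955000042915344, -0.3301999866962433], [0.593999981880188, -0.3276999890804291], [0.5910000205039978, -0.09369999915361404]]
shaft [ 220  164   85   81 2434] ((0.5721465349197388, 0.17313113808631897), (0.1503453552722931, 0.17516081035137177), 10.93743896484375) [[0.48170000314712524, 0.24490000307559967], [0.5149999856948853, 0.07289999723434448], [0.6625999808311462, 0.10140000283718109], [0.6292999982833862, 0.2734000086784363]]
```

```bash
cat > m.py <<'E'
from h import *
t=cv2.imread('pics/top0.png')
b=cv2.bilateralFilter(t,7,25,3).astype(int)
chroma=b[...,2]-b[...,0]
print('chroma',chroma[265,460],chroma[290,450],chroma[230,400],'shaft',chroma[180,262],chroma[205,262],chroma[150,250])
def show(m,x0,y0): return cv2.resize((m[y0:y0+95,x0:x0+110]*255).astype(np.uint8),(400,345),interpolation=0)
m1=np.zeros(t.shape[:2],np.uint8); m1[200:295,395:505]=(chroma[200:295,395:505]<13)
m1=cv2.morphologyEx(m1,cv2.MORPH_OPEN,np.ones((3,3)))
c=max(cv2.findContours(m1,0,1)[0],key=cv2.contourArea); P=np.array([onz('top',p,.015)[:2] for p in c[:,0].astype(float)],np.float32)
R=cv2.minAreaRect(P); print('plate',R,cv2.boxPoints(R).round(4).tolist())
m2=np.zeros_like(m1); m2[150:250,210:320]=(abs(chroma[150:250,210:320]-10)<22)
m2=cv2.morphologyEx(m2,cv2.MORPH_OPEN,np.ones((5,5)))
for c in cv2.findContours(m2,0,1)[0]:
    if cv2.contourArea(c)>300:
        P=np.array([onz('top',p,.0375)[:2] for p in c[:,0].astype(float)],np.float32)
        R=cv2.minAreaRect(P); print('shaft',R,cv2.boxPoints(R).round(4).tolist())
cv2.imwrite('pics/m.png',np.hstack([show(m1,395,200),show(m2,210,155)]))
E
python3 m.py
```

```text
chroma 7 15 13 shaft 8 50 -40
plate ((0.4936891794204712, -0.20046263933181763), (0.15904134511947632, 0.2067313939332962), 7.373227596282959) [[0.4016000032424927, -0.10819999873638153], [0.42809998989105225, -0.3131999969482422], [0.5857999920845032, -0.29280000925064087], [0.5593000054359436, -0.0877000018954277]]
shaft ((0.5285452604293823, 0.1800307035446167), (0.03797631710767746, 0.11338844150304794), 10.37326431274414) [[0.49970000982284546, 0.23240000009536743], [0.5200999975204468, 0.12080000340938568], [0.5573999881744385, 0.12770000100135803], [0.5370000004768372, 0.23919999599456787]]
shaft ((0.6199692487716675, 0.182327002286911), (0.040136389434337616, 0.172394797205925), 10.867674827575684) [[0.5839999914169312, 0.2632000148296356], [0.6165000200271606, 0.09390000253915787], [0.6559000015258789, 0.1014999970793724], [0.6233999729156494, 0.27079999446868896]]
```

View pics/m.png

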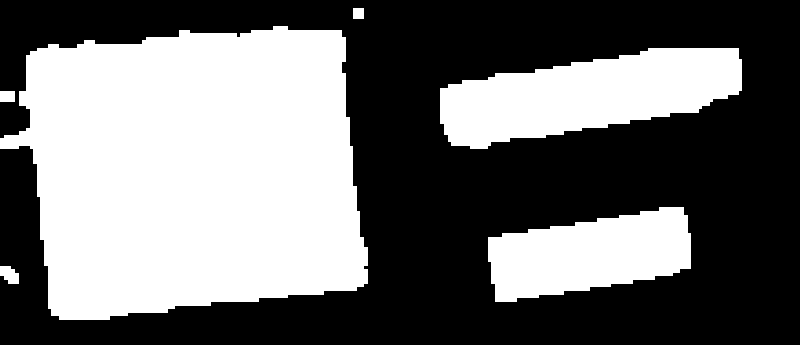

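```bash
cat >> m.py <<'E'
print('----')
m3=cv2.morphologyEx(m1,cv2.MORPH_OPEN,np.ones((15,15)))
c=max(cv2.findContours(m3,0,1)[0],key=cv2.contourArea); P=np.array([onz('top',p,.015)[:2] for p in c[:,0].astype(float)],np.float32)
R=cv2.minAreaRect(P); print('plate',R,cv2.boxPoints(R).round(4).tolist())
def fit(L): 
    L=np.array(L,np.float32); vx,vy,x,y=cv2.fitLine(L,cv2.DIST_HUBER,0,.01,.01).ravel(); return np.array([x,y]),np.array([vx,vy])*np.sign(vy if abs(vy)>abs(vx) else vx)
# plate edges by rows/cols of m3 
top=[];bot=[];lef=[];rig=[]
for u in range(412,486):
    v=np.flatnonzero(m3[:,u]); top.append(onz('top',(u,v[0]-.5),.015)[:2]); bot.append(onz('top',(u,v[-1]+.5),.015)[:2])
for v in range(220,272):
    u=np.flatnonzero(m3[v]); rig.append(onz('top',(u[-1]+.5,v),.015)[:2]); lef.append(onz('top',(u[0]-.5,v),0.0)[:2])
for n,L in(('far',top),('near',bot),('left(z0)',lef),('right',rig)): print(n,*[a.round(4) for a in fit(L)])
# spindle axis
mid=[]
for u in range(230,285):
    v=np.flatnonzero(m2[150:207,u])+150; mid.append(onz('top',(u,(v[0]+v[-1])/2),.0375)[:2])
p,d=fit(mid); print('spindle axis',p,d,np.arctan2(-d[0],d[1]))
# plain end
v=[np.flatnonzero(m2[r_])[0] for r_ in range(181,190)]; print('end cols',v)
for z in(.0375,.0555): print(onz('top',(min(v)-.5,186),z), onz('top',(np.median(v)-.5,186),z))
for nm,uv,z in(('hinge',(425.2,273.7),.0735),('knobtop',(395+280/3.636,200+150/3.636),.1075),('post',(395+95/3.636,200+95/3.636),.06)): print(nm,onz('top',uv,z).round(4))
for nm,uv,z in(('hinge',(155+318/3.333,215+(383-345)/3.333),.0735),('knobtop',(155+143/3.333,215+(368-345)/3.333),.1075)): print(nm,onz('scene',uv,z).round(4))
E
python3 m.py | sed -n '/----/,$p'
```

```text
----
plate ((0.493305504322052, -0.2069331556558609), (0.15726877748966217, 0.1873120814561844), 5.982535362243652) [[0.40529999136924744, -0.12200000137090683], [0.42489999532699585, -0.3082999885082245], [0.5813000202178955, -0.29190000891685486], [0.5618000030517578, -0.10559999942779541]]Traceback (most recent call last):
  File "m.py", line 29, in <module>
    u=np.flatnonzero(m3[v]); rig.append(onz('top',(u[-1]+.5,v),.015)[:2]); lef.append(onz('top',(u[0]-.5,v),0.0)[:2])
                                        ~~~^^^^^^^^^^^^^^^^^^^^^^^^^
  File "h.py", line 10, in onz
    o,d=ray(n,uv); return o+d*(z-o[2])/d[2]
        ~~~^^^^^^
  File "h.py", line 6, in ray
    K,k1,R,t=info(n)
             ~~~~^^^
  File "h.py", line 4, in info
    c=viewer.camera_info(n); return np.array(c["camera_matrix"]),c["k1"],np.array(c["R"]),np.array(c["t"])
ValueError: time passes only in moves, steps and waits
```

```bash
python3 - <<'E'
s=open('h.py').read()
s=s.replace("def info(n):","import functools\n@functools.lru_cache\ndef info(n):")
open('h.py','w').write(s)
E
python3 m.py | sed -n '/----/,$p'
```

```text
----
plate ((0.493305504322052, -0.2069331556558609), (0.15726877748966217, 0.1873120814561844), 5.982535362243652) [[0.40529999136924744, -0.12200000137090683], [0.42489999532699585, -0.3082999885082245], [0.5813000202178955, -0.29190000891685486], [0.5618000030517578, -0.10559999942779541]]
far [ 0.571  -0.2075] [-0.0985  0.9951]
near [ 0.4173 -0.2238] [-0.1158  0.9933]
left(z0) [ 0.4941 -0.1158] [0.9924 0.1231]
right [ 0.4968 -0.2999] [0.9949 0.1006]
spindle axis [0.6198952  0.18092385] [-0.18442237  0.9828471 ] 0.18548413
end cols [np.int64(221), np.int64(221), np.int64(221), np.int64(221), np.int64(221), np.int64(221), np.int64(221), np.int64(221), np.int64(222)]
[0.60654856 0.26793423 0.0375    ] [0.60654856 0.26793423 0.0375    ]
[0.60356048 0.26448542 0.0555    ] [0.60356048 0.26448542 0.0555    ]
hinge [ 0.4347 -0.1479  0.0735]
knobtop [ 0.4981 -0.2323  0.1075]
post [ 0.5298 -0.1413  0.06  ]
hinge [ 0.4361 -0.1449  0.0735]
knobtop [ 0.5027 -0.2253  0.1075]
```

Emit:
play_rows --steps '[[[1,0.7,1.4,0,2],[1,1.4,2.8,0,4],[1,2.1,4.2,0,6],[1,2.8,5.6,0,8],[1,3.5,7.0,0,10]]]' --grip_force 40

```text
time: 0.6
ee_pos: [0.3688, -0.4636, 0.231]
tool_rot: [-3.141, 0.0, 0.548]
contact_force: [1.1, -0.9, -0.2]
gripper_width: 0.144
gripper_force: 0.0
```

Emit:
play_rows --steps '[[[1,0.7,1.4,0,2],[1,1.4,2.8,0,4],[1,2.1,4.2,0,6],[1,2.8,5.6,0,7],[1,3.5,7.0,0,7]]]'

```text
time: 1.1
ee_pos: [0.4737, -0.2537, 0.2312]
tool_rot: [-3.141, 0.0, 0.669]
contact_force: [1.0, -0.3, -0.4]
gripper_width: -0.002
gripper_force: 0.0
```

Emit:
play_rows --steps '[[[1,0,0,-1.2,0],[1,0,0,-2.4,0],[1,0,0,-3.6,0],[1,0,0,-4.5,0],[1,0,0,-4.9,0]]]'

```text
time: 1.6
ee_pos: [0.4723, -0.2548, 0.0819]
tool_rot: [-3.138, 0.002, 0.669]
contact_force: [-0.3, 1.0, 0.2]
gripper_width: -0.002
gripper_force: 0.0
```

```bash
python3 - <<'E'
from h import *
a=shot('top','t1.png');b=shot('scene','s1.png')
cv2.imwrite('pics/d.png',np.hstack([cv2.resize(a[190:290,390:510],(400,333),interpolation=3),cv2.resize(b[205:305,150:270],(400,333),interpolation=3)]))
# waypoints of the push: tool 17 mm behind knob
H=np.array([.4362,-.147])
for th in np.arange(-.911,.12,.13).tolist()+[.108]:
    k=H+.105*np.array([np.cos(th),np.sin(th)]); tg=np.array([-np.sin(th),np.cos(th)])
    print(round(th,2),k.round(4),(k-.017*tg).round(4), ((k-.017*tg-[.4737,-.2537])/.03).round(2), round(np.degrees(th)+52.2,1))
E
```

```text
-0.91 [ 0.5006 -0.23  ] [ 0.4871 -0.2404] [0.45 0.44] 0.0
-0.78 [ 0.5108 -0.2209] [ 0.4988 -0.233 ] [0.84 0.69] 7.5
-0.65 [ 0.5197 -0.2106] [ 0.5094 -0.2242] [1.19 0.98] 14.9
-0.52 [ 0.5273 -0.1993] [ 0.5188 -0.214 ] [1.5  1.32] 22.3
-0.39 [ 0.5333 -0.187 ] [ 0.5268 -0.2027] [1.77 1.7 ] 29.8
-0.26 [ 0.5376 -0.1741] [ 0.5333 -0.1905] [1.99 2.11] 37.2
-0.13 [ 0.5403 -0.1607] [ 0.5381 -0.1776] [2.15 2.54] 44.7
-0.0 [ 0.5412 -0.1471] [ 0.5412 -0.1641] [2.25 2.99] 52.1
0.11 [ 0.5406 -0.1357] [ 0.5424 -0.1526] [2.29 3.37] 58.4
```

View pics/d.png

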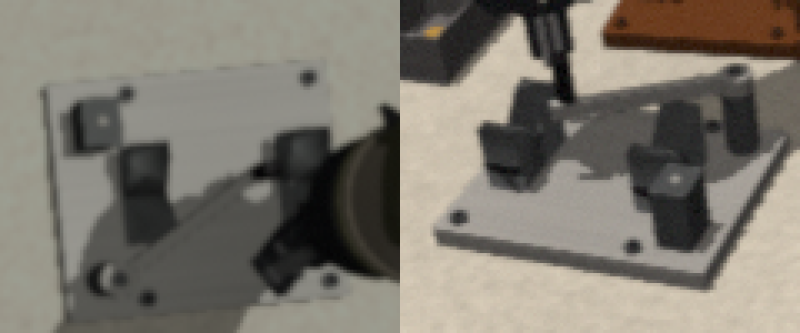

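The fingers (dark, crop (275,260) in the top view) stand behind the knob at crop (262,168), clear of the blocks. Now I'll push along the arc.

Emit:
play_rows --steps '[[[1,0.45,0.44,0,0],[1,0.65,0.57,0,4],[1,0.84,0.69,0,8],[1,1.02,0.84,0,12],[1,1.19,0.98,0,15]]]'

```text
time: 2.2
ee_pos: [0.5099, -0.2264, 0.0858]
tool_rot: [3.14, -0.0, 0.933]
contact_force: [-0.4, -0.3, -0.1]
gripper_width: -0.001
gripper_force: 0.2
```

Emit:
play_rows --steps '[[[1,0.16,0.17,0,4],[1,0.31,0.34,0,7],[1,0.45,0.53,0,11],[1,0.58,0.72,0,15],[1,0.8,1.13,0,22]]]'

```text
time: 2.7
ee_pos: [0.5333, -0.193, 0.085]
tool_rot: [3.141, 0.001, 1.316]
contact_force: [-1.3, -1.0, -0.3]
gripper_width: -0.004
gripper_force: 0.3
```

Emit:
play_rows --steps '[[[1,0.08,0.21,0,4],[1,0.16,0.43,0,8],[1,0.21,0.65,0,11],[1,0.26,0.88,0,15],[1,0.28,1.0,0,18]]]'

```text
time: 3.2
ee_pos: [0.542, -0.1615, 0.0848]
tool_rot: [3.141, 0.0, 1.632]
contact_force: [0.2, -0.3, -0.3]
gripper_width: -0.003
gripper_force: 0.2
```

Emit:
play_rows --steps '[[[1,0,0.08,0,2],[1,0,0.16,0,2],[1,0,0.24,0,2],[1,0,0.3,0,2],[1,0,0.3,0,2]]]'

```text
time: 3.7
ee_pos: [0.5412, -0.1526, 0.0844]
tool_rot: [-3.141, -0.0, 1.664]
contact_force: [-0.1, 0.2, -0.7]
gripper_width: -0.002
gripper_force: 0.0
```

Emit:
play_rows --steps '[[[1,0,0.07,0,0],[1,0,0.14,0,0],[1,0,0.2,0,0],[1,0,0.2,0,0]]]'

```text
time: 4.1
ee_pos: [0.5409, -0.1506, 0.0842]
tool_rot: [-3.14, 0.004, 1.661]
contact_force: [0.7, -12.9, -0.6]
gripper_width: -0.002
gripper_force: 6.3
```

```bash
python3 - <<'E'
from h import *
a=shot('top','t2.png');b=shot('scene','s2.png')
cv2.imwrite('pics/e.png',np.hstack([cv2.resize(a[190:290,390:510],(400,333),interpolation=3),cv2.resize(b[205:305,150:270],(400,333),interpolation=3)]))
E
```

```text
(no output)
```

View pics/e.png

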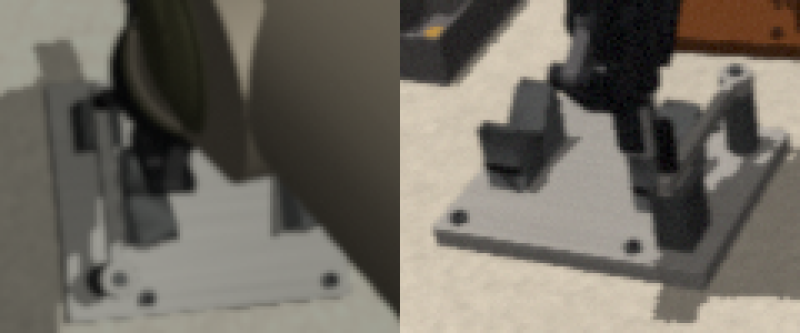

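The bar lies across the V's end and the force is 12.9 N. I'll push a little more to tell the end of travel from the detent.

Emit:
play_rows --steps '[[[1,0,0.05,0,0],[1,0,0.1,0,0],[1,0,0.1,0,0]]]'

```text
time: 4.5
ee_pos: [0.5409, -0.1503, 0.0843]
tool_rot: [-3.14, 0.006, 1.658]
contact_force: [1.3, -20.5, -1.2]
gripper_width: 0.002
gripper_force: 10.4
```

Emit:
play_rows --steps '[[[1,0,-0.5,0,0],[1,0,-0.6,1.4,0],[1,0,-0.6,2.8,0],[-1,0.2,0.4,4.0,2],[-1,0.4,1.9,4.2,5]]]'

```text
time: 5.0
ee_pos: [0.5551, -0.0888, 0.2141]
tool_rot: [3.137, 0.002, 1.747]
contact_force: [1.4, 0.1, 0.2]
gripper_width: 0.329
gripper_force: 0.0
```

Emit:
play_rows --steps '[[[-1,0.4,1.6,0,0],[-1,0.8,3.2,0,0],[-1,1.2,4.8,0,0],[-1,1.7,6.4,0,0],[-1,2.1,8.0,0,0]]]'

```text
time: 5.5
ee_pos: [0.6165, 0.1549, 0.2101]
tool_rot: [-3.141, -0.0, 1.751]
contact_force: [0.8, -1.1, 0.1]
gripper_width: 0.999
gripper_force: 0.0
```

Emit:
play_rows --steps '[[[-1,0.1,1.4,0,0],[-1,0.1,1.4,0,0],[-1,0.1,1.4,0,0]]]'

```text
time: 5.8
ee_pos: [0.6186, 0.1963, 0.2098]
tool_rot: [-3.14, -0.0, 1.754]
contact_force: [0.4, -1.0, -0.2]
gripper_width: 1.002
gripper_force: 0.0
```

```bash
python3 - <<'E'
from h import *
s=r.state(); print(s['ee_pos'],s['tool_rot'],s['contact_force'],(np.array([.618,.191,.0185])-s['ee_pos'])/.03,np.degrees(1.756-s['tool_rot'][2]))
E
```

```text
[0.61861223 0.19629659 0.20975497] [-3.14031476e+00 -3.56738848e-04  1.75376383e+00] [ 0.41669527 -1.01457619 -0.22410807] [-0.02040782 -0.17655292 -6.37516555] 0.1281232496023617
```

Emit:
play_rows --steps '[[[-1,0,-0.18,-1.3,0],[-1,0,-0.18,-2.6,0],[-1,0,-0.18,-3.9,0],[-1,0,-0.18,-5.0,0],[-1,0,-0.18,-5.5,0]]]'

```text
time: 6.3
ee_pos: [0.618, 0.1867, 0.0424]
tool_rot: [-3.137, 0.002, 1.749]
contact_force: [-0.7, -0.7, 1.2]
gripper_width: 1.002
gripper_force: 0.0
```

Emit:
play_rows --steps '[[[-1,0,0,-0.4,0],[-1,0,0,-0.8,0],[-1,0,0,-0.8,0]]]'

```text
time: 6.6
ee_pos: [0.6194, 0.189, 0.0208]
tool_rot: [-3.141, 0.0, 1.75]
contact_force: [-1.2, -1.0, -0.6]
gripper_width: 0.999
gripper_force: 0.0
```

Emit:
play_rows --steps '[[[0.3,0,0,0,0],[0.4,0,0,0,0],[1,0,0,0,0],[1,0,0,0,0],[1,0,0,0,0]]]' --grip_force 50

```text
time: 7.1
ee_pos: [0.6191, 0.1894, 0.0223]
tool_rot: [-3.141, 0.0, 1.751]
contact_force: [-2.9, -1.2, 8.3]
gripper_width: 0.402
gripper_force: 49.3
```

Emit:
play_rows --steps '[[[1,0,0,0.2,0],[1,0,0,0.8,0],[1,0,0,1.8,0],[1,0,0,3.0,0],[1,0,0,4.3,0]]]'

```text
time: 7.6
ee_pos: [0.6186, 0.1889, 0.1508]
tool_rot: [-3.139, 0.0, 1.751]
contact_force: [1.1, 0.3, -4.7]
gripper_width: 0.4
gripper_force: 50.7
```

```bash
python3 - <<'E'
from h import *
s=r.state(); print(s['ee_pos'],s['tool_rot'],s['contact_force'],s['gripper_width'])
a=shot('top','t3.png');b=shot('scene','s3.png')
cv2.imwrite('pics/f.png',np.hstack([cv2.resize(a[110:290,190:430],(400,300),interpolation=3),cv2.resize(b[170:410,260:500],(400,300),interpolation=3)]))
E
```

```text
[0.61860175 0.18894343 0.15079616] [-3.13924081e+00  3.41366295e-04  1.75075287e+00] [ 1.0615832   0.28381345 -4.66193796] 0.39966082465609176
```

View pics/f.png

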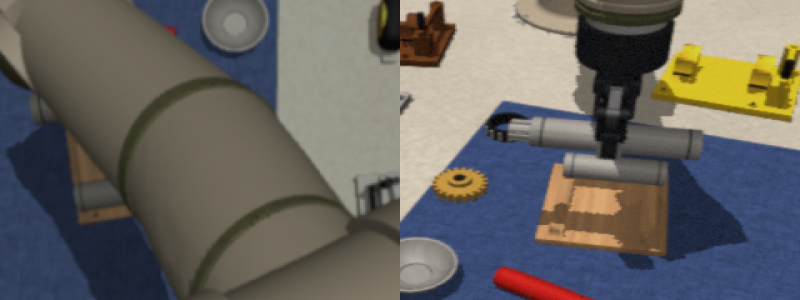

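The spindle hangs level in the fingers (scene crop, plain end at (700,145), tail left) and the idler is still in place. Now I'll carry it to the fixture.

Emit:
play_rows --steps '[[[1,-0.2,-0.8,0.6,0],[1,-0.6,-2.2,0.6,-1],[1,-1.0,-3.6,0.6,-2],[1,-1.4,-5.0,0.6,-3],[1,-1.9,-6.4,0.6,-4.1]]]' --grip_force 80

```text
time: 8.2
ee_pos: [0.5614, -0.0043, 0.1673]
tool_rot: [-3.14, 0.0, 1.678]
contact_force: [0.9, -0.1, -4.9]
gripper_width: 0.398
gripper_force: 81.9
```

Emit:
play_rows --steps '[[[1,-0.4,-1.4,0,0],[1,-0.8,-2.8,0,0],[1,-1.2,-4.2,0,0],[1,-1.6,-5.6,0,0],[1,-2.0,-6.8,0,0]]]'

```text
time: 8.7
ee_pos: [0.5008, -0.2089, 0.1673]
tool_rot: [-3.14, -0.0, 1.678]
contact_force: [0.3, -0.3, -4.5]
gripper_width: 0.399
gripper_force: 81.8
```

Emit:
play_rows --steps '[[[1,-0.19,-0.9,0,0],[1,-0.19,-0.9,0,0],[1,-0.19,-0.9,0,0]]]'

```text
time: 9.0
ee_pos: [0.4959, -0.2341, 0.1674]
tool_rot: [-3.14, -0.001, 1.677]
contact_force: [0.2, 1.3, -5.7]
gripper_width: 0.395
gripper_force: 81.7
```

```bash
python3 - <<'E'
from h import *
s=r.state(); p=s['ee_pos'];print(p,s['tool_rot'],s['contact_force'],s['moment'],s['gripper_width'])
O=np.array([.4946,-.2199,0]);yw=.109
ex=np.array([np.cos(yw),np.sin(yw),0]);ey=np.array([-np.sin(yw),np.cos(yw),0]);print('fixture xy',(p-O)@ex,(p-O)@ey)
b=shot('scene','s4.png')
# predicted fixture features and spindle end/tail at held height
F=lambda x,y,z:O+x*ex+y*ey+[0,0,z]
pts=[F(-.075,.102,.015),F(.075,.102,.015),F(.075,-.078,.015),F(0,.062,.04),F(0,-.062,.04),F(0,.038,.04),F(-.050,.079,.0735),F(.055,.079,.1075)]
sc=4
c=cv2.resize(b[130:310,130:330],None,fx=sc*.83,fy=sc*.83,interpolation=3)
for q in proj('scene',pts): cv2.circle(c,tuple(int(v) for v in (q-[130,130])*sc*.83),3,(0,0,255),-1)
A=p+[0,0,.0152]
for q in proj('scene',[A+.075*ey,A-.075*ey,A]): cv2.circle(c,tuple(int(v) for v in (q-[130,130])*sc*.83),3,(0,255,0),-1)
cv2.imwrite('pics/g.png',c)
E
```

```text
[ 0.49588525 -0.23405012  0.16739507] [-3.14042077e+00 -8.48411564e-04  1.67718266e+00] [ 0.16272585  1.30580807 -5.71274521] [ 0.03756142 -0.00701555 -0.01309616] 0.39466229165366185
fixture xy -0.00026169163765199835 -0.014205960146033703
```

View pics/g.png

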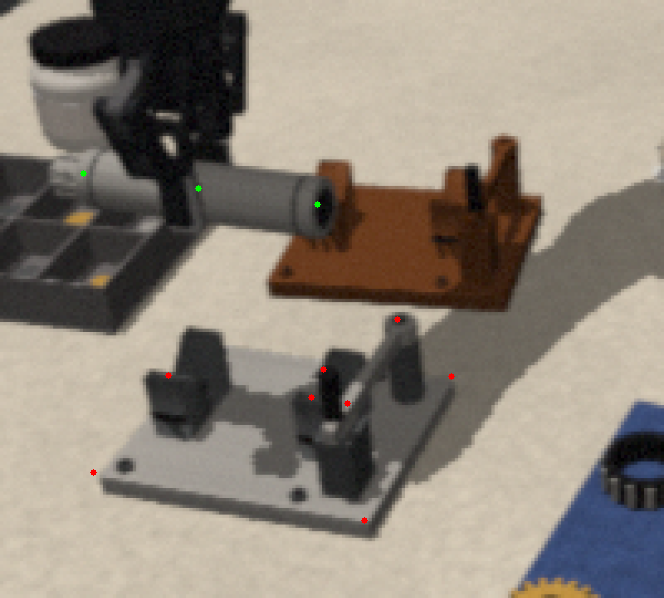

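Emit:
play_rows --steps '[[[1,0,0,-1.2,0],[1,0,0,-2.4,0],[1,0,0,-3.2,0],[1,0,0,-3.6,0],[1,0,0,-3.7,0]]]'

```text
time: 9.55
ee_pos: [0.4967, -0.2321, 0.0561]
tool_rot: [-3.14, -0.001, 1.681]
contact_force: [-0.3, 0.2, -5.5]
gripper_width: 0.397
gripper_force: 81.7
```

Emit:
play_rows --steps '[[[1,0,0,-0.04,0],[1,0,0,-0.08,0],[1,0,0,-0.12,0],[1,0,0,-0.16,0],[1,0,0,-0.16,0]]]'

```text
time: 10.05
ee_pos: [0.4969, -0.2338, 0.0528]
tool_rot: [3.141, 0.0, 1.679]
contact_force: [-0.7, -0.8, -4.4]
gripper_width: 0.393
gripper_force: 81.7
```

Emit:
play_rows --steps '[[[1,0,0,-0.04,0],[1,0,0,-0.08,0],[1,0,0,-0.12,0],[1,0,0,-0.12,0]]]'

```text
time: 10.45
ee_pos: [0.4956, -0.234, 0.0504]
tool_rot: [-3.14, 0.002, 1.679]
contact_force: [-9.6, 1.2, 20.3]
gripper_width: 0.393
gripper_force: 85.0
```

Emit:
play_rows --steps '[[[1,-0.03,0,0.04,0],[1,-0.06,0,0.04,0],[1,-0.06,0,0.04,0]]]'

```text
time: 10.75
ee_pos: [0.4955, -0.2337, 0.0505]
tool_rot: [3.14, 0.001, 1.679]
contact_force: [-1.8, -1.2, 7.6]
gripper_width: 0.389
gripper_force: 82.7
```

Emit:
play_rows --steps '[[[1,-0.01,0.08,0,0],[1,-0.02,0.16,0,0],[1,-0.03,0.24,0,0],[1,-0.035,0.32,0,0],[1,-0.035,0.32,0,0]]]'

```text
time: 11.25
ee_pos: [0.4945, -0.2248, 0.0505]
tool_rot: [3.141, 0.001, 1.679]
contact_force: [-1.0, -2.3, 5.9]
gripper_width: 0.396
gripper_force: 82.8
```

Emit:
play_rows --steps '[[[1,-0.005,0.04,0,0],[1,-0.01,0.08,0,0],[1,-0.01,0.08,0,0]]]'

```text
time: 11.55
ee_pos: [0.4942, -0.2226, 0.0505]
tool_rot: [3.141, 0.002, 1.679]
contact_force: [-1.1, -3.2, 6.1]
gripper_width: 0.393
gripper_force: 82.8
```

Still sliding freely, so I continue in small steps.

Emit:
play_rows --steps '[[[1,-0.004,0.03,0,0],[1,-0.008,0.06,0,0],[1,-0.01,0.09,0,0],[1,-0.01,0.09,0,0]]]'

```text
time: 11.95
ee_pos: [0.4943, -0.2225, 0.0506]
tool_rot: [3.14, 0.004, 1.677]
contact_force: [0.8, -11.2, 3.4]
gripper_width: 0.396
gripper_force: 82.6
```

Emit:
play_rows --steps '[[[1,0,-0.03,-0.015,0],[1,0,-0.03,-0.03,0],[1,0,-0.03,-0.035,0],[1,0,-0.03,-0.035,0],[1,0,-0.03,-0.035,0]]]'

```text
time: 12.45
ee_pos: [0.4943, -0.2225, 0.0504]
tool_rot: [3.14, 0.004, 1.678]
contact_force: [-2.4, -8.6, 17.5]
gripper_width: 0.394
gripper_force: 84.2
```

```bash
python3 - <<'E'
from h import *
b=shot('scene','s5.png');a=shot('top','t5.png')
s=r.state(); print(s['time'],s['ee_pos'],s['tool_rot'],s['contact_force'],s['moment'])
cv2.imwrite('pics/i.png',cv2.resize(b[170:310,150:310],(680,595),interpolation=3))
E
```

```text
12.55 [ 0.49427198 -0.22251402  0.05042247] [3.1397772  0.00403992 1.67759267] [-2.8611359  -8.34673584 17.21373365] [-1.74912677  0.54574961  0.32671636]
```

View pics/i.png

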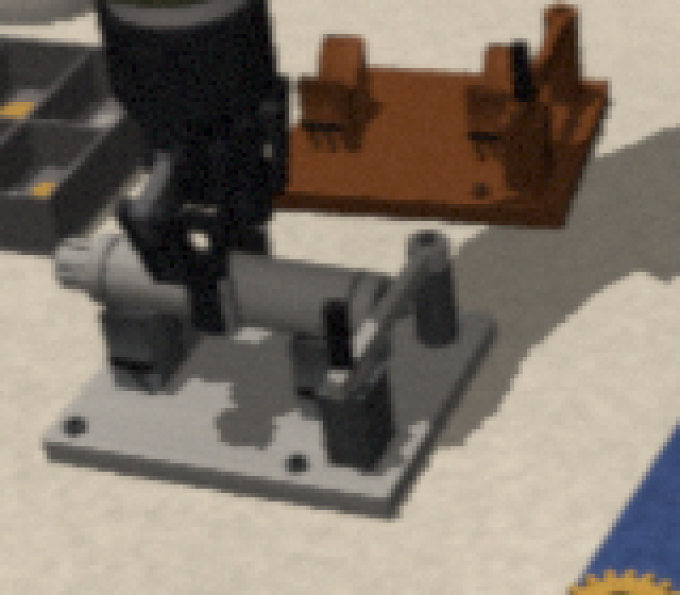

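The picture shows the spindle lying in both V-blocks, its plain end on the shut bar, with the fingers still gripping. The push is about 17 N and nearly balanced sideways, so I'm handing it in.

```bash
python3 -c "
from station import r
print(r.finish_job())"
```

```text
the job is handed in; nothing more can be done
None
```

I handed the job in with the stop bar pushed to its end of travel, the spindle in both V-blocks with its plain end against the bar, and the fingers holding it down with about 17 N; the verdict was not shown.

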